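Wind down the tile press until it is firm

TASK

Two small screw presses stand on the shelf: one holds a stack of freshly glued cardboard game tiles, the other is empty. Wind the wheel on top of the press that holds the tiles clockwise (seen from above) until it comes up firm and will go no further, then let go of it. Leave the empty press's wheel as it is.

Things in the scene. Friction and masses are not known exactly. Their poses are not given: they have to be found in the camera images.
- wheel (a joint): Angle (rad) of the wheel on the press that holds the tiles; grows clockwise seen from above. Starts at 0 to 0.5; a firm stop is met at 1.4, so 50 to 80 degrees of turn remain: one grasp does it. Turning takes 0.15 to 0.26 N m, rising as it winds up, then the stop; it stays where it is left. The wheel keeps its height; the pad under it sinks 6 mm per rad and bears on the tiles at the stop.
- wheel_grip (a point): On that wheel's upright axis at mid-rim, 147 mm above the shelf. The wheel: black disc 60 mm across, 18 mm thick, smooth side, grip across it from above at any yaw; a 10 mm steel screw stands up to 27 mm above its top. Crossbar below, 36 x 170 mm, top at 108 mm (112 at its ends). Fixed dark base 130 x 170 mm; its 92 mm square, 26 mm tall, white-topped tile stack shows on both sides of the crossbar.
- spare_wheel_grip (a point): The same point of the wheel of the other, empty press, which is alike but has no tiles on its base. The two presses swap sides from one start to the next.
- spare_wheel_rim (a point): A point on the outside of the empty press's wheel, 30 mm from its axis; it travels as that wheel turns.
Mind the look-alikes: they are no part of the job. Leave any orange or yellow look-alike of the part that bears wheel alone.

How it is judged:
By the outcome, as a careful person would: the job done as asked, in the order asked, and still so for the second after the job is handed in, with the robot touching nothing.
It also fails if it takes over 40 s, if anything falls off the work surface, if the arm or the gripper's body presses on something with over 40 N, if the wrist force passes 120 N, or if a joint passes its speed limit or range.

ROBOT

A 6-joint arm with a two-finger parallel gripper is mounted at the origin on the work surface. World frame = base frame: x ahead of the robot, y to its left, z up, the work surface at z = 0. Lengths are in m, angles in degrees, forces in N, time in s.
With the tool pointing down it reaches from about 0.4 to 0.825 m from the base axis. Payload 7 kg.
Tool frame: the origin (TCP) lies at the centre of the arm's flange, where the gripper is bolted on; the fingertips stand 178 mm ahead of it and the grasp point (between the pads) lies 159 mm ahead of it (r.tips_ahead is the z of the fingertips in the tool frame, in m); z points along the fingers, y is the line along which they close (so a half turn about z gives the same grasp; the last joint's range is limited). The gripper opens to 88 mm and grips with 3 to 60 N. Pads are 19 mm wide; open, the fingers measure 130 mm over their backs; the gripper's body (78 mm by 193 mm) begins 47 mm behind the grasp point.
Start: joints at [-58.551, 20.546, 0.682, 0, -70.136, -16.507], TCP at [0.174, -0.652, 0.405] pointing down, gripper open.
Joint ranges: [-176.03, 176.03], [-82.01, 121.73], [-58.28, 71.71], [-173.87, 95.51], [-174.79, -0.11], [-173.66, 173.66]. Speed limits (degrees/s): [136.94, 136.94, 172.46, 180, 180, 180].

INTERFACE

Orientations are given as [roll, pitch, yaw] about the fixed x, y, z axes, in that order (R = Rz(yaw) Ry(pitch) Rx(roll)).
In Python, from plant import r gives the robot as it stands. The module is installed in compiled form; this text tells all that it offers.
- The arm moves only by the shell command python3 -m pendant 'ROWS' [FORCE]. ROWS is JSON, a list that holds one entry, the list of rows, each a list of 7 numbers: the shift along the tool's x, y, z in m, then the turn, a rotation vector about the tool's x, y, z in degrees, then the gripper command: -1 is shut, 1 is fully open, values between are in proportion. A call has 1 to 5 rows; each row is the pose to reach, as a shift and turn from the pose commanded when the call began, along the tool's axes at that moment; what a row does not reach only later rows make up. A row lasts 1/10 s, in which the tool goes at most 50 mm and 8.59 degrees, less where a joint would pass 70% of its speed; a pose out of reach is approached as far as the arm can. A call with a gripper value outside its range is refused whole. The fingers move at their own pace and stop on an object; FORCE is the grip in N (left out, the last holds). Time passes only in rows, so rows that repeat a pose let the fingers close. It gives the time, the measured TCP pose, the force, the opening and the grip force at its end, in the units of the state.
- r.get_state(): the state, without advancing time (a new reading comes with each control period).
- r.capture(name): name is "scene" or "top" or "wrist"; returns the picture (400x640x3 uint8, red, green, blue); there is no depth.
- r.camera_params(name): a dict with "fx", "fy", "cx", "cy" (pixels), "R" (3x3) and "t" (3): a world point X has camera coordinates R X + t. Camera axes: x right, y down, z forward; pixel columns grow to the right and rows downward; lengths in m; the calibration is good to about 2 mm. A picture is of the moment at which its call begins: read the wrist's pose just before it. camera_params takes no time and is no camera call; for the wrist camera it gives the pose at the moment of the call.
- r.close_job(): hands the job in; it is judged then, once.
The state is a dict: "time_s": time; "joints": joint angles; "qd": joint speeds; "joint_torque": joint torques, N m; "tcp_pos": TCP position; "eef_rot": TCP orientation; "contact_force": force on the tool from outside, world axes, zero at the start; "moment": the same for the moment, N m; "gripper_width": finger opening in m; "gripper_force": force on a finger pad.
Only numpy, scipy, OpenCV 4.12 (cv2) and the standard library are available. Lean on these libraries where they do the work, as an engineer would, in place of code of your own. Each camera call takes 0.05 s, during which the arm holds its last target. There are 200 camera calls.

## Working session

There is one attempt and no reset: what is moved stays moved. The work goes in short steps, Python scripts to look and compute and a shell command to move; the robot and the scene stay as the last step left them, time stands still between calls to the robot, and variables do not carry over. Pictures are saved under pics/ and viewed, at most 10 in all, crops included, and the job is handed in when it is done.

```bash
mkdir -p pics; python3 - <<'E'
from plant import r
import cv2,numpy as np
for n in("scene","top"):
    im=r.capture(n); cv2.imwrite(f"pics/{n}0.png",im[...,::-1])
    p=r.camera_params(n); print(n,p["fx"],p["cx"],p["cy"],np.round(p["R"],3).tolist(),np.round(p["t"],3))
s=r.get_state();print(s)
E
```

```text
scene 469.7720601534175 321.33221916819474 207.20082660791147 [[-0.202, 0.979, 0.002], [0.822, 0.171, -0.543], [-0.532, -0.108, -0.84]] [ 0.119 -0.421  1.564]
top 421.1718105897678 312.59309470633445 199.62090153754903 [[0.011, -1.0, 0.006], [-0.998, -0.011, -0.055], [0.055, -0.005, -0.998]] [0.006 0.561 1.072]
{'time_s': 0.1, 'joints': array([-5.85500030e+01,  2.05876068e+01,  6.37988608e-01, -1.70123672e-02,
       -7.01369309e+01, -1.65064526e+01]), 'qd': array([ 0.09425698, -0.11519332,  0.11683563, -0.09610766,  0.00229901,
        0.06334549]), 'joint_torque': array([-6.81378115e-04, -5.84161091e+01,  2.93752795e+01,  7.01552287e+00,
        1.01431759e-02, -6.55043277e-05]), 'tcp_pos': array([ 0.17400169, -0.65200096,  0.40380749]), 'eef_rot': array([ 1.79912473e+02, -9.25838660e-03, -1.65062241e+02]), 'contact_force': array([-0.69677348,  0.25778445,  0.70355934]), 'moment': array([ 0.01950022, -0.01916239,  0.02777837]), 'gripper_force': 0.0, 'gripper_width': 0.08747104373990384}
```

View pics/top0.png

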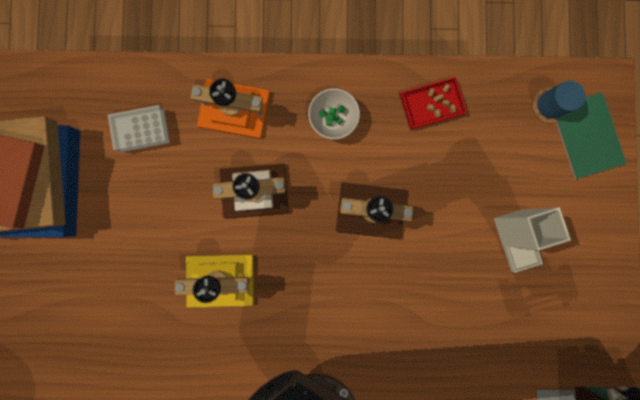

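View pics/scene0.png

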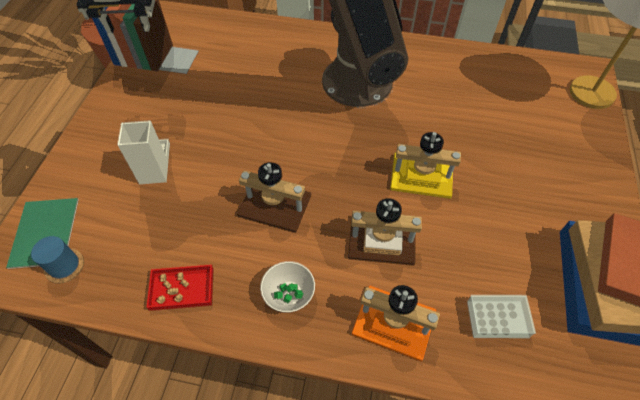

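The scene shows the press with the white tile stack: its wheel is at (246,186) in top and (389,210) in scene. The empty brown press is at (380,209) in top. The orange and yellow ones are look-alikes.

```bash
cat > h.py <<'E'
from plant import r
import cv2,numpy as np
def ray(n,u,v,p=None):
    p=p or r.camera_params(n); R=np.array(p["R"]);t=np.array(p["t"])
    d=R.T@np.array([(u-p["cx"])/p["fx"],(v-p["cy"])/p["fy"],1]); return -R.T@t,d
def onz(n,u,v,z,p=None):
    o,d=ray(n,u,v,p); return o+d*(z-o[2])/d[2]
def disc(im,u,v,w,th=45):
    m=np.zeros(im.shape[:2],np.uint8); s=np.s_[v-w:v+w,u-w:u+w]
    m[s]=(im[s].max(2)<th)*255
    c=max(cv2.findContours(m,0,1)[0],key=cv2.contourArea); return cv2.minEnclosingCircle(cv2.convexHull(c)),cv2.contourArea(c)
E
python3 - <<'E'
from h import *
for n,pts in(("top",[(246,186),(380,209)]),("scene",[(389,210),(270,174)])):
    im=cv2.imread(f"pics/{n}0.png")
    for u,v in pts:
        (c,rad),a=disc(im,u,v,20); print(n,c,rad,a,onz(n,*c,.152).round(4))
im=cv2.imread("pics/top0.png"); cv2.imwrite("pics/crop.png",cv2.resize(im[140:250,190:430],None,fx=3.3,fy=3.3,interpolation=2))
# crossbar end pixels (top view)
for u,v in((220,190),(280,186)): print(onz("top",u,v,.112).round(3))
E
```

```text
top (246.5, 187.0) 12.175895690917969 186.0 [0.5804 0.1618 0.152 ]
top (381.0, 210.0) 15.000100135803223 509.5 [ 0.5317 -0.1423  0.152 ]
scene (388.0096130371094, 210.0576934814453) 12.165762901306152 421.0 [0.5868 0.1599 0.152 ]
scene (269.2617492675781, 173.49664306640625) 11.64442253112793 219.5 [ 0.5398 -0.1422  0.152 ]
[0.576 0.23  0.112]
[0.587 0.089 0.112]
```

View pics/crop.png

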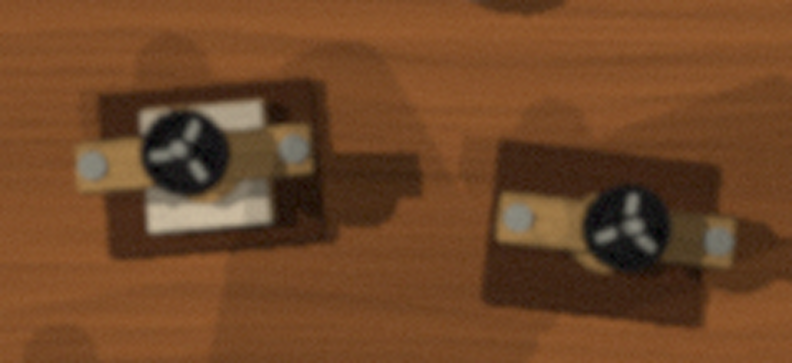

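The crop confirms it: the tile press's wheel centre is at about (246,186) in top, so world (0.583, 0.162), and the two views agree within 6 mm. Next I move over there, staying high.

```bash
python3 -m pendant '[[[-0.02,0.022,-0.02,0,0,0,1],[-0.05,0.056,-0.04,0,0,0,1],[-0.08,0.09,-0.04,0,0,0,1],[-0.11,0.124,-0.04,0,0,0,1],[-0.14,0.158,-0.04,0,0,0,1]]]'; python3 -m pendant '[[[-0.03,0.034,0,0,0,0,1],[-0.06,0.068,0,0,0,0,1],[-0.09,0.102,0,0,0,0,1],[-0.12,0.136,0,0,0,0,1],[-0.15,0.17,0,0,0,0,1]]]'; python3 -m pendant '[[[-0.03,0.034,0,0,0,0,1],[-0.06,0.068,0,0,0,0,1],[-0.09,0.102,0,0,0,0,1],[-0.12,0.136,0,0,0,0,1],[-0.15,0.17,0,0,0,0,1]]]';python3 -m pendant '[[[-0.03,0.034,0,0,0,0,1],[-0.06,0.068,0,0,0,0,1],[-0.09,0.102,0,0,0,0,1],[-0.12,0.136,0,0,0,0,1],[-0.15,0.17,0,0,0,0,1]]]'; python3 -c "
from plant import r
print(r.get_state()['joints'])"
```

```text
time_s: 0.6
tcp_pos: [0.2689, -0.4617, 0.4444]
eef_rot: [180.0, 0.0, -165.1]
contact_force: [1.6, 0.8, 1.0]
gripper_width: 0.0875
gripper_force: 0.0
time_s: 1.1
tcp_pos: [0.3698, -0.2587, 0.4447]
eef_rot: [180.0, 0.0, -165.1]
contact_force: [1.6, -0.7, 0.3]
gripper_width: 0.0876
gripper_force: 0.0
time_s: 1.6
tcp_pos: [0.4709, -0.0557, 0.4447]
eef_rot: [180.0, 0.0, -165.0]
contact_force: [1.4, -1.5, -0.4]
gripper_width: 0.0871
gripper_force: 0.0
time_s: 2.1
tcp_pos: [0.5722, 0.1472, 0.4444]
eef_rot: [-180.0, -0.0, -165.0]
contact_force: [1.1, -0.5, 0.6]
gripper_width: 0.0878
gripper_force: 0.0
[ 3.33702838e+01  1.13479698e+01 -6.78402616e+00 -7.22930062e-03
 -7.18919908e+01 -1.08406758e+02]
```

```bash
python3 -m pendant '[[[-0.0145,0.0115,0,0,0,-8,1],[-0.0145,0.0115,0,0,0,-16,1],[-0.0145,0.0115,0,0,0,-24,1],[-0.0145,0.0115,0,0,0,-32,1],[-0.0145,0.0115,0,0,0,-40,1]]]' >/dev/null;  python3 -m pendant '[[[0,0,0.01,0,0,-8,1],[0,0,0.02,0,0,-16,1],[0,0,0.04,0,0,-24,1],[0,0,0.05,0,0,-30,1],[0,0,0.05,0,0,-30,1]]]'; python3 - <<'E'
from h import *
s=r.get_state();p=r.camera_params("wrist");im=r.capture("wrist")
print(s["joints"].round(1),s["tcp_pos"],p["cx"],p["fx"])
cv2.imwrite("pics/w1.png",im[...,::-1])
R=np.array(p["R"]);q=R@[.583,.162,.156]+p["t"];print(q[:2]/q[2]*p["fx"]+[p["cx"],p["cy"]])
import pickle;pickle.dump(p,open("w1.pkl","wb"))
E
```

```text
time_s: 3.1
tcp_pos: [0.5824, 0.16, 0.3926]
eef_rot: [179.8, -0.1, -95.0]
contact_force: [0.7, -0.5, 0.2]
gripper_width: 0.0876
gripper_force: 0.0
[ 33.9  14.4  -9.6  -0.  -66.2 -38.8] [0.58237681 0.16003289 0.39257986] 319.1922971729898 277.9878110131774
[317.38368592 214.72141991]
```

View pics/w1.png

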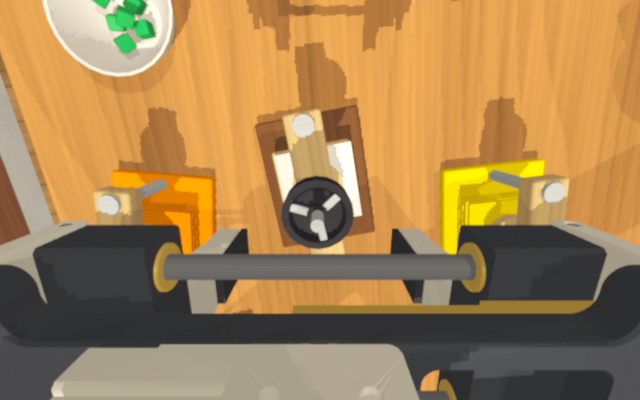

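The wheel rim centre is at about (318,212) in the wrist view, against a prediction of (317,215). That agrees to a couple of mm.

```bash
python3 - <<'E'
from h import *
import pickle
p=pickle.load(open("w1.pkl","rb"))
im=cv2.imread("pics/w1.png")
(c,rad),a=disc(im,318,205,42,70); print(c,rad,a)
X=onz("wrist",318,212,.156,p); print(X, onz("wrist",318+36,212,.156,p)-X)
s=r.get_state();t=s["tcp_pos"]
from scipy.spatial.transform import Rotation as Ro
Rt=Ro.from_euler("xyz",s["eef_rot"],degrees=True)
print(t, Rt.inv().apply(np.array([X[0],X[1],.147+.159])-t))
E
```

```text
(317.1917419433594, 211.8458709716797) 35.3471565246582 2802.5
[0.58228715 0.15970471 0.156     ] [-0.02940102  0.00261344  0.        ]
[0.58272928 0.16017228 0.3938978 ] [0.00039969 0.00026075 0.08789886]
```

```bash
python3 -m pendant '[[[0,0,0.025,0,0,0,1],[0,0,0.05,0,0,0,1],[0,0,0.07,0,0,0,1],[0,0,0.087,0,0,0,1],[0,0,0.087,0,0,0,1]]]'; python3 -m pendant '[[[0,0,0,0,0,0,0],[0,0,0,0,0,0,-1],[0,0,0,0,0,0,-1],[0,0,0,0,0,0,-1],[0,0,0,0,0,0,-1]]]' 30;  python3 -m pendant '[[[0,0,0,0,0,0,-1],[0,0,0,0,0,0,-1],[0,0,0,0,0,0,-1]]]'; python3 -c "
from plant import r
s=r.get_state();print(s['moment'],s['contact_force'],s['joints'])"
```

```text
time_s: 3.65
tcp_pos: [0.5824, 0.16, 0.306]
eef_rot: [179.8, -0.1, -95.2]
contact_force: [-0.5, 0.5, 0.6]
gripper_width: 0.0879
gripper_force: 0.0
time_s: 4.15
tcp_pos: [0.5831, 0.1603, 0.3085]
eef_rot: [-179.9, 0.0, -95.1]
contact_force: [-0.5, 0.4, 3.8]
gripper_width: 0.059
gripper_force: 30.0
time_s: 4.45
tcp_pos: [0.5831, 0.1603, 0.3085]
eef_rot: [-179.9, 0.0, -95.1]
contact_force: [-0.4, 0.0, 5.5]
gripper_width: 0.0594
gripper_force: 30.0
[ 0.08367059  0.4816076  -0.07807441] [-0.40277395  0.01145418  5.54986514] [ 3.38712813e+01  1.84310185e+01 -1.58610947e+01  2.08046791e-02
 -5.56415737e+01 -3.89337562e+01]
```

Gripped at 59 mm. I'm winding in 5-row calls and watching the moment.

```bash
cat > m.sh <<'E'
python3 -c "
from plant import r
s=r.get_state();print('M',s['moment'].round(3),'F',s['contact_force'].round(1),'yaw',s['eef_rot'][2].round(1),'J6',s['joints'][5].round(1))"
E
for i in 1; do python3 -m pendant '[[[0,0,0,0,0,4,-1],[0,0,0,0,0,8,-1],[0,0,0,0,0,12,-1],[0,0,0,0,0,16,-1],[0,0,0,0,0,20,-1]]]' 30; done; sh m.sh
python3 -m pendant '[[[0,0,0,0,0,4,-1],[0,0,0,0,0,8,-1],[0,0,0,0,0,12,-1],[0,0,0,0,0,16,-1],[0,0,0,0,0,20,-1]]]' ; sh m.sh
```

```text
time_s: 4.95
tcp_pos: [0.5828, 0.1604, 0.3085]
eef_rot: [-180.0, 0.0, -115.2]
contact_force: [-3.3, 1.4, 7.9]
gripper_width: 0.0593
gripper_force: 30.0
M [0.404 1.276 0.218] F [-3.3  1.4  7.9] yaw -115.2 J6 -59.1
time_s: 5.45
tcp_pos: [0.5826, 0.1606, 0.3084]
eef_rot: [180.0, 0.0, -135.2]
contact_force: [-5.0, 2.0, 7.6]
gripper_width: 0.0593
gripper_force: 30.0
M [0.89  1.678 0.297] F [-5.   2.   7.6] yaw -135.2 J6 -79.1
```

```bash
python3 -m pendant '[[[0,0,0,0,0,2,-1],[0,0,0,0,0,4,-1],[0,0,0,0,0,6,-1],[0,0,0,0,0,8,-1],[0,0,0,0,0,10,-1]]]' ; sh m.sh
python3 -m pendant '[[[0,0,0,0,0,1,-1],[0,0,0,0,0,2,-1],[0,0,0,0,0,3,-1],[0,0,0,0,0,4,-1],[0,0,0,0,0,5,-1]]]' ; sh m.sh
```

```text
time_s: 5.95
tcp_pos: [0.5825, 0.1607, 0.3084]
eef_rot: [180.0, 0.0, -145.1]
contact_force: [-4.5, 3.0, 7.4]
gripper_width: 0.0594
gripper_force: 30.0
M [1.091 1.89  0.228] F [-4.5  3.   7.4] yaw -145.1 J6 -89.0
time_s: 6.45
tcp_pos: [0.5824, 0.1608, 0.3084]
eef_rot: [180.0, -0.0, -150.0]
contact_force: [-7.0, 2.2, 8.0]
gripper_width: 0.0593
gripper_force: 30.0
M [1.157 2.358 1.314] F [-7.   2.2  8. ] yaw -150.0 J6 -93.9
```

The moment jumped to 1.3 N m after about 55°, which looks like the stop. I'll push a little further to confirm.

```bash
python3 -m pendant '[[[0,0,0,0,0,1,-1],[0,0,0,0,0,2,-1],[0,0,0,0,0,2,-1]]]' 40 ; sh m.sh
python3 - <<'E'
from h import *
cv2.imwrite("pics/w2.png",r.capture("wrist")[100:320,180:460,::-1])
E
```

```text
time_s: 6.75
tcp_pos: [0.5824, 0.1609, 0.3084]
eef_rot: [180.0, 0.0, -151.9]
contact_force: [-5.7, 3.7, 7.1]
gripper_width: 0.0595
gripper_force: 40.0
M [1.121 2.15  1.494] F [-5.7  3.7  7.1] yaw -151.9 J6 -95.8
```

View pics/w2.png

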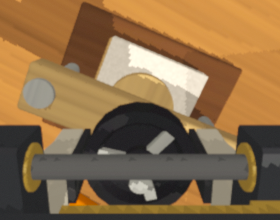

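The wheel is firm: 1.5 N m against 0.26 N m of running torque. I'm releasing it and lifting.

```bash
python3 -m pendant '[[[0,0,0,0,0,0,1],[0,0,0,0,0,0,1],[0,0,0,0,0,0,1],[0,0,0,0,0,0,1],[0,0,0,0,0,0,1]]]'; sh m.sh; python3 -m pendant '[[[0,0,-0.02,0,0,0,1],[0,0,-0.04,0,0,0,1],[0,0,-0.065,0,0,0,1],[0,0,-0.087,0,0,0,1],[0,0,-0.087,0,0,0,1]]]'; python3 - <<'E'
from h import *
a=r.capture("wrist");b=r.capture("top")
cv2.imwrite("pics/e.png",np.hstack([a[60:320,180:460],cv2.resize(b[130:250,190:430],(520,260))])[...,::-1])
E
```

```text
time_s: 7.3
tcp_pos: [0.5829, 0.1601, 0.3074]
eef_rot: [-180.0, -0.0, -152.1]
contact_force: [0.8, 0.1, 0.3]
gripper_width: 0.0872
gripper_force: 0.0
M [0.008 0.021 0.015] F [0.8 0.1 0.3] yaw -152.1 J6 -95.9
time_s: 7.8
tcp_pos: [0.5836, 0.1604, 0.3982]
eef_rot: [-180.0, 0.3, -152.0]
contact_force: [0.1, 0.5, 1.3]
gripper_width: 0.0876
gripper_force: 0.0
```

View pics/e.png

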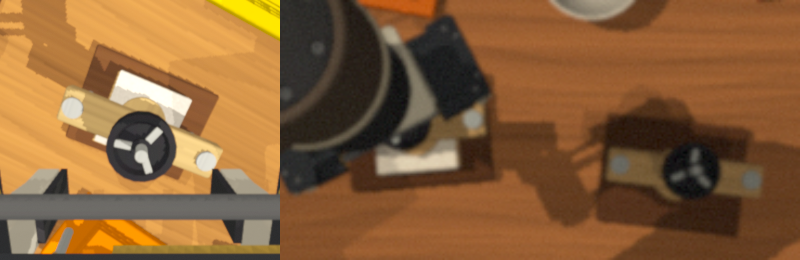

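The wheel turned with the gripper: its spokes keep the same pattern in the wrist view at (140,147) after about 55° of turn. The wheel is clear of the fingers, and the spare press looks untouched.

```bash
python3 -c "
from plant import r
print(r.close_job())"
```

```text
the job is handed in; nothing more can be done
None
```

I wound the tile press's wheel clockwise about 55° to its firm stop (1.5 N m against at most 0.26 N m while turning), released it with the gripper clear and the empty press untouched, and handed the job in at about 8 s.

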